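# Park the jolley arm open and seat the next mould

### The job

Make the bench jolley ready for the next egg cup. Lift its counterweighted arm by the handle, over its balance point, and lay it back gently against its stop, without letting it swing loose, slam or be forced against the stop, so that it stays open by itself when you let go. Then set the egg-cup mould gently in the cup head, upright and fully home, let it go, and leave the other things on the table where they are.

Things in the scene. Friction and masses are not known exactly. Their poses are not given: they have to be found in the camera images.
- machine: Bench jolley: grey cast base 150 x 335 mm and 15 high, steady on the table. Origin under the spindle axis, z up, y along the machine: cup head at the origin, pillar at y -190, motor (r 40, 98 high, terminal box to 123) at x +120, y -100. Its x points away from the robot, within 0.35 rad of world x. All offsets in mm.
- jarm: Steel arm, bar 16 x 26. Origin at pivot, x along the pin, y along the arm (level when down, at 0), z up; opening lifts its y end about +x. Profile plate at y 190-215 to z -52. A weight on a rod slants up behind the pivot; its setting varies: balance at 0.60-0.80 rad. Down it loads the handle 3-3.5 N; beyond balance it pulls on, 2 to 4.5 N at the stop. Little friction; to be moved at under 1 rad/s.
- handle (a point): Middle of the arm's black round handle, 18 mm thick, 80 long, parallel to the pivot pin, standing out from the arm's end on the machine's -x side (free from 30 to 110 mm off the arm's middle plane). In the arm's frame at (-70, 225, 10) mm; arm down, its axis is 125 mm above the table. It turns with the arm: in fingers kept upright it must slip, and creeps some mm as it does.
- pivot (a point): Centre of the arm's hinge pin in the pillar, 115 mm above the table; the pin is along the machine's x. The open arm leans on a screw with a rubber buffer behind the pillar. How far the screw is set varies and is not measured: the arm is stopped anywhere from 1.20 to 1.68 rad of opening. From there a push at the handle meets about 2 N per mm; 5 to 8 N is ample.
- socket (a point): Centre of the floor of the cup head, the aluminium ring that holds the mould: 38 mm above the table, bore 68 mm, outside 92 mm, wall 24 mm high (rim 62 mm above the table). Fixed to the base. With the arm open on its stop there is room above it for a gripper.
- mould: The egg-cup mould: plain plaster cylinder 66 mm in diameter, 70 mm high, 0.18 to 0.28 kg, with a hollow 46 mm wide and 50 mm deep in its top; the foot's edge is bevelled 2 mm wide, 4 mm high. Stands on the table left of the machine. Origin at the centre of its underside, z up. Home: its underside on the cup head's floor.
- saucer: Bystander: flat plaster saucer mould, 120 mm in diameter, 28 mm high. Origin under its centre.
- jar: Bystander: lidded grey glaze jar, 64 mm in diameter, 85 mm high. Origin under its centre.
- ribtool: Bystander: wooden modelling tool lying flat, 190 mm long, 26 mm wide, 10 mm high. Origin under the middle of its handle, x along it.

How it is judged:
By the outcome, as a careful person would: the job done as asked, in the order asked, and still so for the second after the job is handed in, with the robot touching nothing.
It also fails if it takes over 72 s, if anything falls off the work surface, if the arm or the gripper's body presses on something with over 40 N, if the wrist force passes 120 N, or if a joint passes its speed limit or range.

### The arm

A 6-joint arm with a two-finger parallel gripper is mounted at the origin on the work surface. World frame = base frame: x ahead of the robot, y to its left, z up, the work surface at z = 0. Lengths are in m, angles in rad, forces in N, time in s.
With the tool pointing down it reaches from about 0.3 to 0.775 m from the base axis. Payload 14.6 kg.
Tool frame: the origin (TCP) lies between the finger pads; the fingertips stand ctrl.tip_extent ahead of it and the grasp point (between the pads) lies 3 mm ahead of it (ctrl.tip_extent is the distance from the TCP to the fingertips, in m); z points along the fingers, y is the line along which they close (so a half turn about z gives the same grasp; the last joint's range is limited). The gripper opens to 94 mm and grips with 3 to 60 N. Pads are 16 mm wide; open, the fingers measure 119 mm over their backs; the gripper's body (75 mm by 177 mm) begins 78 mm behind the grasp point.
Start: joints at [1.046, 0.3, 1.521, -0, 1.321, -0.067], TCP at [0.243, 0.493, 0.227] pointing down, gripper open.
Joint ranges: [-3.03, 3.03], [-0.79, 2.21], [0.23, 2.52], [-1.04, 4.18], [0, 3.07], [-2.55, 2.55]. Speed limits (rad/s): [2.22, 2.22, 2.57, 3.14, 3.14, 3.14].

### API

Orientations are given as [roll, pitch, yaw] about the fixed x, y, z axes, in that order (R = Rz(yaw) Ry(pitch) Rx(roll)).
In Python, from station import ctrl, eyes gives the robot as it stands. The module is installed in compiled form; this text tells all that it offers.
- The arm moves only by the shell command python3 -m crank 'ROWS' [OPENING] [FORCE]. ROWS is a JSON list of rows, 1 to 10 of them, each of 6 numbers: dx, dy, dz in m, then a rotation vector rx, ry, rz in rad; each row shifts and turns the commanded pose from where the row before left it, along the tool's axes as they then stand; what a row does not reach is not made up. A row lasts 1/10 s, in which the tool goes at most 0.05 m and 0.15 rad, less where a joint would pass 70% of its speed; a pose out of reach is approached as far as the arm can. OPENING is the finger opening in m, set as the command begins (- or left out keeps the last). The fingers move at their own pace and stop on an object; FORCE is the grip in N (left out, the last holds). Time passes only in rows, so rows that do not move let the fingers close. It prints the time, the measured TCP pose, the force, the opening and the grip force at its end.
- ctrl.get_obs(): the state, without advancing time (a new reading comes with each control period).
- eyes.camera(name): name is "scene" or "side" or "wrist"; returns a dict with "pixels" (420x560x3 uint8, blue, green, red), "fx", "fy", "cx", "cy" (pixels), "extrinsics" (4x4, takes a point from camera to world coordinates). Camera axes: x right, y up, looking along -z (the intrinsics and any distortion apply to the point x, -y, -z); pixel columns grow to the right and rows downward; lengths in m; the calibration is good to about 2 mm. A picture is of the moment at which its call begins. There is no depth.
- ctrl.hand_in(): hands the job in; it is judged then, once.
The state is a dict: "time_s": time; "qpos": joint angles; "joint_vel": joint speeds; "tau": joint torques, N m; "ee_pos": TCP position; "eef_rot": TCP orientation; "force": force on the tool from outside, world axes, zero at the start; "moment": the same for the moment, N m; "grip_width": finger opening in m; "grip_force": force on a finger pad.
Only numpy, scipy, OpenCV 4.12 (cv2) and the standard library are available. Lean on these libraries where they do the work, as an engineer would, in place of code of your own. Each camera call takes 0.05 s, during which the arm holds its last target. There are 200 camera calls.

## Working session

There is one attempt and no reset: what is moved stays moved. The work goes in short steps, Python scripts to look and compute and a shell command to move; the robot and the scene stay as the last step left them, time stands still between calls to the robot, and variables do not carry over. Pictures are saved under pics/ and viewed, at most 10 in all, crops included, and the job is handed in when it is done.

```bash
mkdir -p pics; python3 - <<'E'
from station import ctrl, eyes
import cv2, pickle, numpy as np
for n in("scene","side","wrist"):
    c=eyes.camera(n); cv2.imwrite(f"pics/{n}0.png",c["pixels"]); pickle.dump(c,open(f"{n}0.pkl","wb"))
    print(n,c["fx"],c["fy"],c["cx"],c["cy"],[k for k in c],np.round(c["extrinsics"],3).tolist())
print(ctrl.get_obs(),ctrl.tip_extent)
E
```

```text
scene 470.0318814471508 470.0318814471508 279.4598165584273 211.0439866569192 ['pixels', 'fx', 'fy', 'cx', 'cy', 'extrinsics'] [[0.552, -0.63, 0.547, 1.194], [0.834, 0.427, -0.351, -0.305], [-0.013, 0.649, 0.761, 0.953], [0.0, 0.0, 0.0, 1.0]]
side 392.5428895643268 392.5428895643268 281.9968136715952 212.81734532595948 ['pixels', 'fx', 'fy', 'cx', 'cy', 'extrinsics'] [[0.87, 0.351, -0.345, 0.253], [-0.492, 0.597, -0.633, -0.414], [-0.016, 0.721, 0.693, 0.686], [0.0, 0.0, 0.0, 1.0]]
wrist 320.82583294722497 320.82583294722497 276.86187206479275 206.55825141634475 ['pixels', 'fx', 'fy', 'cx', 'cy', 'extrinsics'] [[0.441, -0.863, -0.247, 0.17], [0.897, 0.424, 0.123, 0.529], [-0.002, -0.276, 0.961, 0.384], [0.0, 0.0, 0.0, 1.0]]
{'time_s': 0.15, 'qpos': array([ 1.04635911e+00,  3.00361189e-01,  1.52140166e+00, -1.28398122e-05,
        1.32067005e+00, -6.66202230e-02]), 'joint_vel': array([-5.75540133e-04, -2.05097337e-03, -5.50668221e-05,  7.36110640e-04,
        4.54659577e-05,  6.94573452e-04]), 'tau': array([ 1.60421136e-03, -5.31969094e+01, -3.52821958e+01,  7.08389562e-02,
        2.36075779e-02, -1.26652876e-04]), 'ee_pos': array([0.24303032, 0.49321467, 0.22702251]), 'eef_rot': array([-3.14075345e+00, -4.35254139e-05,  2.68377883e+00]), 'force': array([ 0.36670864, -0.09184373,  0.39151386]), 'moment': array([2.54210278e-02, 4.15706035e-02, 3.06986114e-05]), 'grip_force': 0.0, 'grip_width': 0.0940804007025786} 0.022
```

View pics/scene0.png

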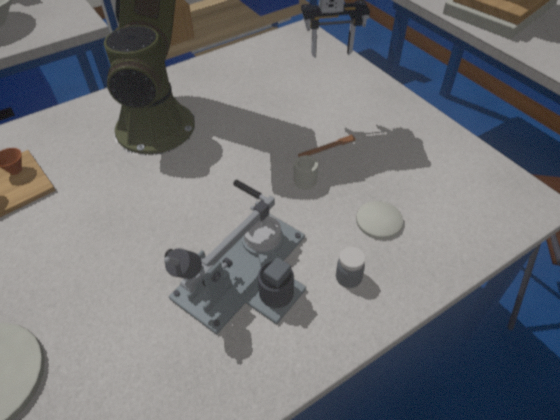

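View pics/side0.png

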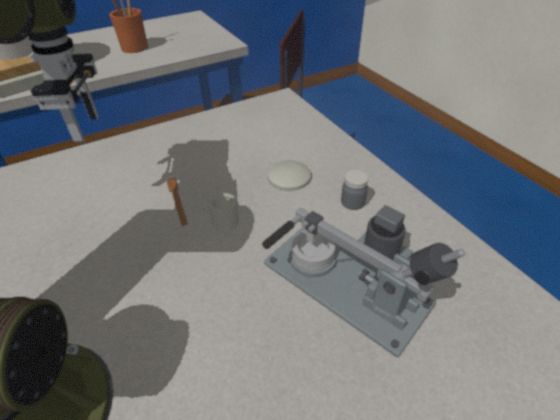

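The scene picture shows the handle at about (247,188), the cup head (262,238) and the mould (305,173). In the side picture they're at (279,235), (315,255) and (224,212). I'll enlarge both.

```bash
python3 - <<'E'
import cv2
a=cv2.imread("pics/scene0.png")[130:330,160:420]; b=cv2.imread("pics/side0.png")[150:350,165:431+0]
f=lambda i:cv2.convertScaleAbs(cv2.resize(i,None,fx=3,fy=3,interpolation=cv2.INTER_CUBIC),alpha=1.4)
cv2.imwrite("pics/sc1.png",f(a)); cv2.imwrite("pics/si1.png",f(b))
E
```

```text
(no output)
```

View pics/sc1.png

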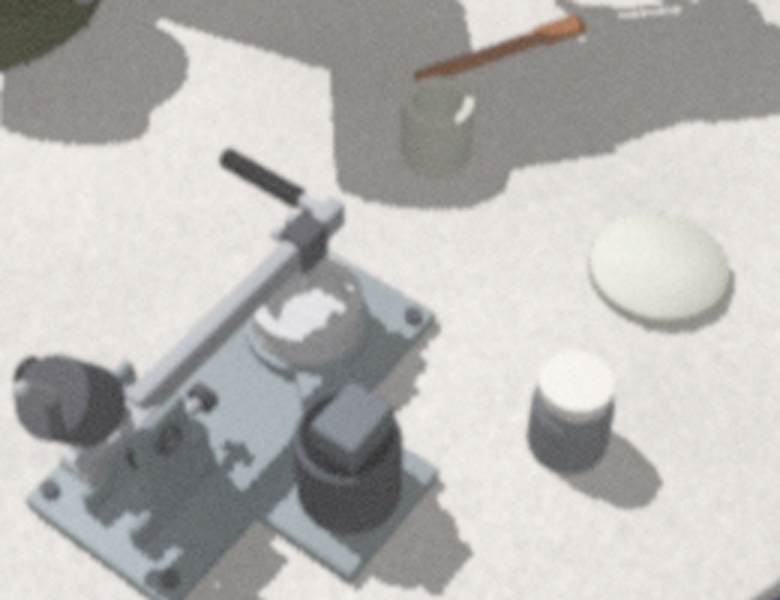

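View pics/si1.png

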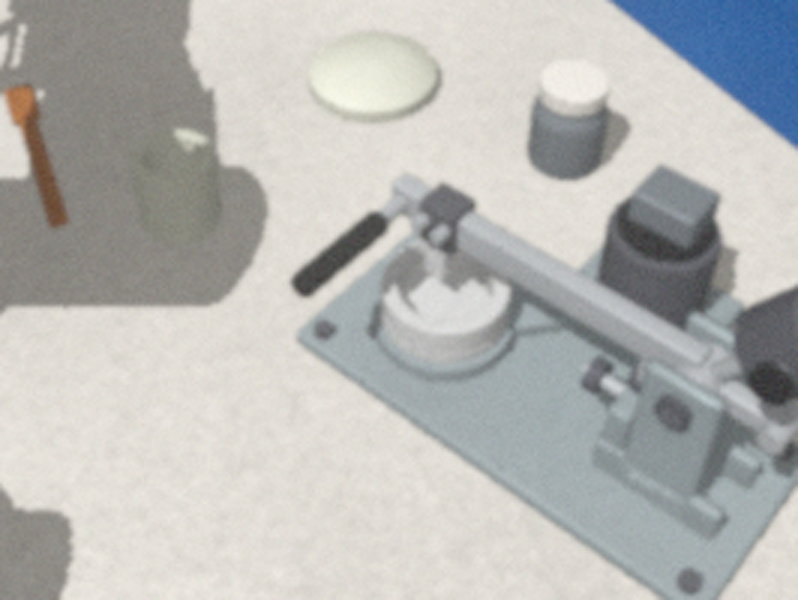

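Readings from the crops, in crop pixels. Scene: handle ends (228,159) and (297,193), mould columns 401–476 with its bottom at row 177, base corners (436,320) and (28,500). Side: handle ends (303,286) and (379,222), ring columns 381–517, mould columns 135–220 with its bottom at row 246, base corner (298,337).

```bash
cat > geo.py <<'E'
import numpy as np, pickle
from scipy.optimize import least_squares
def proj(c,P):
    E=np.asarray(c["extrinsics"]); p=(np.atleast_2d(P)-E[:3,3])@E[:3,:3]
    return np.c_[c["cx"]+c["fx"]*p[:,0]/-p[:,2], c["cy"]-c["fy"]*p[:,1]/-p[:,2]]
def circ(x,y,z,r): 
    t=np.linspace(0,2*np.pi,120); return np.c_[x+r*np.cos(t),y+r*np.sin(t),z+0*t]
def m2w(p,P):
    c,s=np.cos(p[2]),np.sin(p[2]); P=np.atleast_2d(P)
    return np.c_[p[0]+c*P[:,0]-s*P[:,1],p[1]+s*P[:,0]+c*P[:,1],P[:,2]]
E
python3 - <<'E'
from geo import *
S=pickle.load(open("scene0.pkl","rb")); D=pickle.load(open("side0.pkl","rb"))
fs=lambda u,v:np.array([u/3+160,v/3+130]); fd=lambda u,v:np.array([u/3+165,v/3+150])
def res(p):
    r=[]; a=lambda c,P,q:r.extend((proj(c,m2w(p,P))[0]-q))
    h0,h1=[-.11,.035,.125],[-.03,.035,.125]
    a(S,h0,fs(226,157));a(S,h1,fs(299,195));a(D,h0,fd(300,288));a(D,h1,fd(381,220))
    a(D,[-.075,p[3],.015],fd(298,337));a(S,[.075,p[3],.015],fs(437,320));a(S,[-.075,p[3]-.335,.015],fs(28,500))
    k=proj(D,circ(p[0],p[1],.062,.046)); r+= [k[:,0].min()-fd(381,0)[0],k[:,0].max()-fd(517,0)[0]]
    return np.array(r)
s=least_squares(res,[.45,.1,0,.07]);print("machine",s.x,np.round(s.fun,1))
np.save("m.npy",s.x)
def rm(p):
    r=[]
    for c,f,L,R,B,T in((S,fs,401,476,177,82),(D,fd,135,220,246,128)):
        b=proj(c,circ(p[0],p[1],.002,.0325)); t=proj(c,circ(p[0],p[1],.07,.033)); m=np.r_[b,t]
        r+=[m[:,0].min()-f(L,0)[0],m[:,0].max()-f(R,0)[0],b[:,1].max()-f(0,B)[1],t[:,1].min()-f(0,T)[1]]
    return r
s=least_squares(rm,[.4,.25]);print("mould",s.x,np.round(s.fun,1))
for n,u,v,z in(("jar",575,380,.085),("sau",660,262,.028),("rib0",418,77,.005),("rib1",580,23,.005)):
    q=fs(u,v); print(n,least_squares(lambda p:proj(S,[p[0],p[1],z])[0]-q,[.5,.3]).x)
m=np.load("m.npy");print(m2w(m,[[-.07,.035,.125],[0,-.19,.115],[0,0,.038],[.12,-.1,.123]]))
E
```

```text
machine [0.57637445 0.04041605 0.34521553 0.07722741] [-0.7  0.2  0.7  1.8  0.3 -0.2  0.2 -0.5 -0.1 -1.8 -0.2 -2.3 -2.1  1.1
  0.2 -1.6]
mould [0.46031614 0.25240558] [-0.2 -0.6  1.1 -1.7 -0.9  1.4 -0.5 -0.4]
jar [0.77266807 0.15421729]
sau [0.69061778 0.32137257]
rib0 [0.36680928 0.29832248]
rib1 [0.39387445 0.48041486]
[[ 0.49866029  0.04966317  0.125     ]
 [ 0.64067035 -0.13837443  0.115     ]
 [ 0.57637445  0.04041605  0.038     ]
 [ 0.7231347  -0.01307626  0.123     ]]
```

```bash
cat > d.py <<'E'
# usage: d.py x y z yaw -> remaining shift in the tool's axes (rotation vector too)
import sys; from station import ctrl; import numpy as np
from scipy.spatial.transform import Rotation as R
a=[float(v) for v in sys.argv[1:]]; o=ctrl.get_obs(); r=R.from_euler("xyz",o["eef_rot"])
t=R.from_euler("xyz",[np.pi,0,a[3]])
print("t",round(o["time_s"],2),"shift mm",np.round(r.inv().apply(np.array(a[:3])-o["ee_pos"])*1e3,1),"rot",np.round((r.inv()*t).as_rotvec(),3),"q6",round(o["qpos"][5],2),"F",np.round(o["force"],1))
E
python3 -m crank '[[0,0,0,0,0,-0.134],[0,0,0,0,0,-0.134],[0,0,0,0,0,-0.134],[0,0,0,0,0,-0.134],[0,0,0,0,0,-0.134],[0,0,0,0,0,-0.134],[-0.008,-0.046,0,0,0,0],[-0.008,-0.046,0,0,0,0],[-0.008,-0.046,0,0,0,0],[-0.008,-0.046,0,0,0,0]]' 0.06 15
python3 -m crank '[[-0.008,-0.046,0,0,0,0],[-0.008,-0.046,0,0,0,0],[-0.008,-0.046,0,0,0,0],[-0.008,-0.046,0,0,0,0],[-0.008,-0.046,0,0,0,0],[-0.008,-0.046,0,0,0,0],[-0.008,-0.046,0,0,0,0],[0,0,0,0,0,0]]'
python3 d.py .4987 .0497 .227 3.487
python3 - <<'E'
from station import eyes
import cv2,pickle
c=eyes.camera("wrist");pickle.dump(c,open("wrist1.pkl","wb"));cv2.imwrite("pics/w1.png",c["pixels"])
E
```

```text
time_s: 1.15
ee_pos: [0.336, 0.3295, 0.2273]
eef_rot: [-3.142, -0.0, -2.795]
force: [0.7, 0.1, 0.3]
grip_width: 0.0602
grip_force: 0.0
time_s: 1.95
ee_pos: [0.499, 0.0433, 0.2269]
eef_rot: [-3.141, -0.001, -2.8]
force: [0.3, 0.7, -0.1]
grip_width: 0.0598
grip_force: 0.0
t 1.95 shift mm [-1.8  6.1 -0.1] rot [-0.    -0.001 -0.004] q6 -1.9 F [ 0.3  0.7 -0.1]
```

View pics/w1.png

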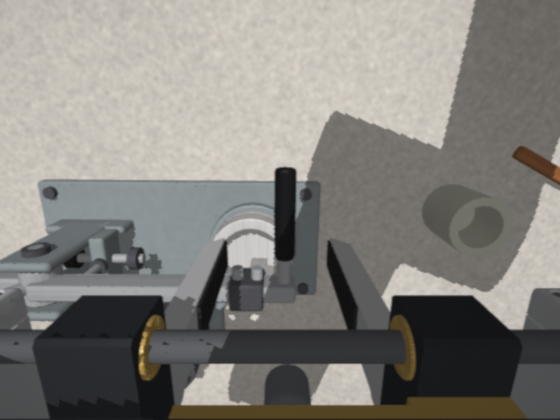

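The handle is at (286,170)–(285,258). Base corners are at (42,182) and (320,183). The mould outline spans columns 422–516 and rows 184–251.

```bash
python3 - <<'E'
from geo import *
W=pickle.load(open("wrist1.pkl","rb"));m=np.load("m.npy")
print("pred",np.round(proj(W,m2w(m,[[-.11,.035,.134],[-.03,.035,.134],[-.075,m[3],.015],[-.075,m[3]-.335,.015]]))))
h0,h1=[-.11,.035,.128],[-.03,.035,.128]
S=pickle.load(open("scene0.pkl","rb")); D=pickle.load(open("side0.pkl","rb"))
fs=lambda u,v:np.array([u/3+160,v/3+130]); fd=lambda u,v:np.array([u/3+165,v/3+150])
def res(p):
    r=[]; a=lambda c,P,q,w=1:r.extend(w*(proj(c,m2w(p,P))[0]-q))
    a(S,h0,fs(226,157));a(S,h1,fs(299,195));a(D,h0,fd(300,288));a(D,h1,fd(381,220))
    a(D,[-.075,p[3],.015],fd(298,337));a(S,[.075,p[3],.015],fs(437,320));a(S,[-.075,p[3]-.335,.015],fs(28,500))
    a(W,h0,(286,169));a(W,h1,(285,260));a(W,[-.075,p[3],.015],(320,183));a(W,[-.075,p[3]-.335,.015],(41,182))
    k=proj(D,circ(p[0],p[1],.062,.046)); r+= [k[:,0].min()-fd(381,0)[0],k[:,0].max()-fd(517,0)[0]]
    return np.array(r)
s=least_squares(res,m,loss="soft_l1");print("machine",s.x,np.round(res(s.x),1)); np.save("m.npy",s.x)
print(m2w(s.x,[[-.07,.035,.125],[0,0,.038]]))
def rm(p):
    k=np.r_[proj(W,circ(*p,.002,.0325)),proj(W,circ(*p,.07,.033))]
    return np.r_[k.min(0),k.max(0)]-[422,184,516,251]
s=least_squares(rm,[.46,.252]);print("mould",s.x,s.fun)
E
```

```text
pred [[284. 172.]
 [284. 264.]
 [318. 184.]
 [ 33. 185.]]
machine [0.57514932 0.04031883 0.33977523 0.07906172] [-0.8 -1.1  0.4  0.6 -0.5 -1.2 -0.3 -1.4 -1.2 -2.2 -0.1 -2.9 -2.  -0.3
 -0.5  0.1 -0.4  0.3  0.5  0.2 -6.3  0.4 -0.3 -2. ]
[[0.49748661 0.0499886  0.125     ]
 [0.57514932 0.04031883 0.038     ]]
mould [0.45392469 0.25313368] [ 0.55493829 -3.27873168 -0.46058328  3.03268377]
```

```bash
python3 -m crank '[[0,0.007,0.02,0,0,0],[0,0,0.03,0,0,0],[0,0,0.03,0,0,0],[0,0,0.019,0,0,0],[0,0,0,0,0,0],[0,0,0,0,0,0]]' 0.05
python3 d.py .4975 .05 .128 3.4815
python3 -m crank '[[0,0,0,0,0,0],[0,0,0,0,0,0],[0,0,0,0,0,0],[0,0,0,0,0,0],[0,0,0,0,0,0]]' 0.01 15
python3 d.py .4975 .05 .128 3.4815
```

```text
time_s: 2.6
ee_pos: [0.4951, 0.0545, 0.1291]
eef_rot: [3.142, 0.0, -2.795]
force: [0.9, -0.3, 0.2]
grip_width: 0.0498
grip_force: 0.0
t 2.6 shift mm [-0.7 -5.   1.1] rot [0.    0.    0.007] q6 -1.88 F [ 0.9 -0.3  0.2]
time_s: 3.1
ee_pos: [0.4965, 0.0509, 0.1291]
eef_rot: [-3.135, 0.002, -2.796]
force: [8.9, -27.4, -3.2]
grip_width: 0.0197
grip_force: 15.0
t 3.1 shift mm [-0.6 -1.2  1.1] rot [-0.006  0.002  0.006] q6 -1.88 F [  8.9 -27.4  -3.2]
```

```bash
python3 -m crank '[[0,-0.002,0,0,0,0],[0,-0.002,0,0,0,0],[0,0,0,0,0,0],[0,0,0,0,0,0]]' 
python3 d.py .4975 .05 .128 3.4815
```

```text
time_s: 3.5
ee_pos: [0.497, 0.0495, 0.129]
eef_rot: [-3.14, 0.001, -2.795]
force: [1.8, -8.0, 3.2]
grip_width: 0.0174
grip_force: 15.0
t 3.5 shift mm [-0.6  0.3  1. ] rot [-0.002  0.001  0.006] q6 -1.89 F [ 1.8 -8.   3.2]
```

```bash
python3 -c "
import numpy as np
t=np.arange(0,1.701,.05);Y=.225*np.cos(t)-.01*np.sin(t);Z=.225*np.sin(t)+.01*np.cos(t)
for a,y,z in zip(t[1:],np.diff(Y)*1e3,-np.diff(Z)*1e3):print('%.2f: %.1f %.1f'%(a,y,z),end=' | ')"
```

```text
0.05: -0.8 -11.2 | 0.10: -1.3 -11.2 | 0.15: -1.9 -11.1 | 0.20: -2.5 -11.0 | 0.25: -3.0 -10.9 | 0.30: -3.5 -10.7 | 0.35: -4.1 -10.5 | 0.40: -4.6 -10.3 | 0.45: -5.1 -10.0 | 0.50: -5.6 -9.8 | 0.55: -6.1 -9.5 | 0.60: -6.5 -9.2 | 0.65: -7.0 -8.8 | 0.70: -7.4 -8.5 | 0.75: -7.8 -8.1 | 0.80: -8.2 -7.7 | 0.85: -8.6 -7.3 | 0.90: -9.0 -6.8 | 0.95: -9.3 -6.4 | 1.00: -9.6 -5.9 | 1.05: -9.9 -5.4 | 1.10: -10.1 -4.9 | 1.15: -10.4 -4.4 | 1.20: -10.6 -3.9 | 1.25: -10.8 -3.3 | 1.30: -10.9 -2.8 | 1.35: -11.0 -2.3 | 1.40: -11.1 -1.7 | 1.45: -11.2 -1.1 | 1.50: -11.2 -0.6 | 1.55: -11.3 -0.0 | 1.60: -11.2 0.5 | 1.65: -11.2 1.1 | 1.70: -11.1 1.7 |
```

```bash
python3 -m crank '[[0,-0.001,0,0,0,0.006],[0,-0.0004,-0.005,0,0,0],[0,-0.0004,-0.006,0,0,0],[0,-0.0013,-0.0112,0,0,0],[0,-0.0019,-0.0111,0,0,0],[0,-0.0025,-0.011,0,0,0],[0,-0.003,-0.0109,0,0,0],[0,-0.0035,-0.0107,0,0,0]]' 
python3 d.py .497 .0495 .128 3.4815
```

```text
time_s: 4.3
ee_pos: [0.5009, 0.0378, 0.1951]
eef_rot: [3.14, 0.0, -2.801]
force: [0.8, 8.2, -0.7]
grip_width: 0.0172
grip_force: 15.0
t 4.3 shift mm [-0.2 12.2 67.2] rot [0.002 0.    0.001] q6 -1.91 F [ 0.8  8.2 -0.7]
```

```bash
python3 -m crank '[[0,-0.0035,-0.0105,0,0,0],[0,-0.0042,-0.0103,0,0,0],[0,-0.0051,-0.010,0,0,0],[0,-0.0056,-0.0098,0,0,0],[0,-0.0061,-0.0095,0,0,0],[0,-0.0065,-0.0092,0,0,0]]' 
python3 d.py .497 .0495 .128 3.4815
python3 -m crank '[[0,-0.007,-0.0088,0,0,0],[0,-0.0074,-0.0085,0,0,0],[0,-0.0078,-0.0081,0,0,0],[0,-0.0082,-0.0077,0,0,0],[0,-0.0086,-0.0073,0,0,0],[0,-0.009,-0.0068,0,0,0]]' 
python3 d.py .497 .0495 .128 3.4815
```

```text
time_s: 4.9
ee_pos: [0.5108, 0.0096, 0.2552]
eef_rot: [3.137, 0.0, -2.8]
force: [-7.6, 16.4, 10.4]
grip_width: 0.0175
grip_force: 15.0
t 4.9 shift mm [ -0.3  41.7 127.4] rot [0.004 0.    0.002] q6 -1.97 F [-7.6 16.4 10.4]
time_s: 5.5
ee_pos: [0.5271, -0.036, 0.3039]
eef_rot: [3.14, 0.003, -2.8]
force: [-7.1, 11.1, 18.7]
grip_width: 0.0176
grip_force: 15.0
t 5.5 shift mm [  0.2  90.3 176.1] rot [0.002 0.003 0.002] q6 -2.05 F [-7.1 11.1 18.7]
```

```bash
python3 -m crank '[[0,-0.0083,-0.0074,0,0,0],[0,-0.0086,-0.0069,0,0,0],[0,-0.0094,-0.0064,0,0,0],[0,-0.0097,-0.0059,0,0,0],[0,0,0,0,0,0]]' 
python3 d.py .497 .0495 .128 3.4815
```

```text
time_s: 6.0
ee_pos: [0.5398, -0.0731, 0.3278]
eef_rot: [-3.141, -0.001, -2.803]
force: [-1.7, -1.9, 1.5]
grip_width: 0.0174
grip_force: 15.0
t 6.0 shift mm [ -0.5 130.  199.7] rot [-0.001 -0.001 -0.001] q6 -2.11 F [-1.7 -1.9  1.5]
```

```bash
cat > chk.py <<'E'
from station import ctrl; import numpy as np, sys
o=ctrl.get_obs(); y=np.array([-.334,.943]); dy=(o["ee_pos"][:2]-[.497,.0495])@y
th=np.arccos(np.clip((.225+dy)/.2252,-1,1))-.0444; F=o["force"]; fy=F[:2]@y
ft=np.sin(th)*fy-np.cos(th)*F[2]; fr=np.cos(th)*fy+np.sin(th)*F[2]
print("th %.3f resist %.1f radial %.1f y %.1f z %.1f"%(th,ft,fr,dy*1e3,o["ee_pos"][2]*1e3)); sys.exit(ft>2.5)
E
C="python3 -m crank"; 
python3 -m crank '[[0,-0.0099,-0.0054,0,0,0],[0,-0.006,-0.0029,0,0,0],[0,0,0,0,0,0]]' >/dev/null; python3 chk.py &&
python3 -m crank '[[0,-0.003,-0.0013,0,0,0],[0,-0.002,-0.0008,0,0,0]]' >/dev/null; python3 chk.py &&
python3 -m crank '[[0,-0.002,-0.0008,0,0,0],[0,-0.002,-0.0008,0,0,0]]' >/dev/null; python3 chk.py &&
python3 -m crank '[[0,-0.002,-0.0008,0,0,0],[0,-0.002,-0.0007,0,0,0]]' >/dev/null; python3 chk.py &&
python3 -m crank '[[0,-0.002,-0.0007,0,0,0],[0,-0.002,-0.0007,0,0,0]]' >/dev/null; python3 chk.py &&
python3 -m crank '[[0,-0.002,-0.0007,0,0,0],[0,-0.002,-0.0006,0,0,0]]' >/dev/null; python3 chk.py
```

```text
th 1.167 resist -1.5 radial -8.7 y -145.8 z 335.2
th 1.167 resist -1.5 radial -8.7 y -145.8 z 335.2
th 1.167 resist -1.5 radial -8.7 y -145.8 z 335.2
th 1.167 resist -1.5 radial -8.7 y -145.8 z 335.2
th 1.167 resist -1.5 radial -8.7 y -145.8 z 335.2
th 1.167 resist -1.5 radial -8.7 y -145.8 z 335.2False
False
False
False
False
False
```

```bash
sed -i 's/sys.exit(ft>2.5)/sys.exit(int(ft>2.5))/' chk.py
python3 -m crank '[[0,-0.003,-0.0003,0,0,0],[0,-0.002,-0.0003,0,0,0]]' >/dev/null && python3 chk.py &&
python3 -m crank '[[0,-0.002,-0.0008,0,0,0],[0,-0.002,-0.0008,0,0,0]]' >/dev/null && python3 chk.py &&
python3 -m crank '[[0,-0.002,-0.0008,0,0,0],[0,-0.002,-0.0007,0,0,0]]' >/dev/null && python3 chk.py &&
python3 -m crank '[[0,-0.002,-0.0007,0,0,0],[0,-0.002,-0.0007,0,0,0]]' >/dev/null && python3 chk.py &&
python3 -m crank '[[0,-0.002,-0.0007,0,0,0],[0,-0.002,-0.0006,0,0,0]]' >/dev/null && python3 chk.py &&
python3 -m crank '[[0,-0.002,-0.0006,0,0,0],[0,-0.002,-0.0006,0,0,0]]' >/dev/null && python3 chk.py &&
python3 -m crank '[[0,-0.002,-0.0006,0,0,0],[0,-0.002,-0.0005,0,0,0]]' >/dev/null && python3 chk.py &&
python3 -m crank '[[0,-0.002,-0.0005,0,0,0],[0,-0.002,-0.0005,0,0,0]]' >/dev/null && python3 chk.py
```

```text
th 1.186 resist -0.9 radial -1.3 y -149.8 z 336.5
th 1.204 resist -1.5 radial -4.2 y -153.7 z 338.0
th 1.223 resist -1.5 radial -4.7 y -157.7 z 339.4
th 1.241 resist -1.5 radial -5.2 y -161.7 z 340.8
th 1.259 resist 1.7 radial -3.2 y -165.5 z 342.1
th 1.274 resist 7.1 radial -1.9 y -168.9 z 343.1
```

```bash

python3 -m crank '[[0,0.001,0,0,0,0],[0,0.001,0,0,0,0],[0,0,0,0,0,0]]' && python3 chk.py &&
python3 -m crank '[[0,0,0,0,0,0],[0,0,0,0,0,0],[0,0,0,0,0,0],[0,0,0,0,0,0]]' 0.06 && python3 chk.py
python3 - <<'E'
from station import eyes
import cv2
a=eyes.camera("side")["pixels"][100:400,230:560];b=eyes.camera("scene")["pixels"][100:400,120:400]
cv2.imwrite("pics/open.png",cv2.resize(cv2.hconcat([a,b]),None,fx=1.3,fy=1.3))
E
```

```text
time_s: 7.8
ee_pos: [0.5522, -0.1081, 0.3426]
eef_rot: [3.14, -0.002, -2.801]
force: [-4.9, -0.2, -7.7]
grip_width: 0.0175
grip_force: 15.0
th 1.266 resist 3.7 radial -6.9 y -167.0 z 342.6
```

View pics/open.png

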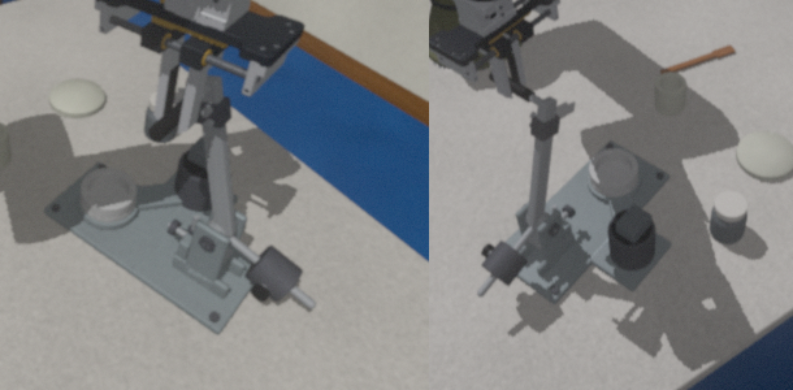

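The arm stands back at about 1.27 rad, gripped at the handle, and everything else is undisturbed. I'll relax the radial load and let go.

```bash

python3 -m crank '[[0,0.0005,0.001,0,0,0],[0,0,0,0,0,0]]' >/dev/null; python3 chk.py
python3 -m crank '[[0,0,0,0,0,0],[0,0,0,0,0,0],[0,0,0,0,0,0],[0,0,0,0,0,0],[0,0,0,0,0,0]]' 0.06 ; python3 chk.py
```

```text
th 1.264 resist 2.0 radial -1.4 y -166.6 z 342.5
time_s: 8.6
ee_pos: [0.5525, -0.1077, 0.3424]
eef_rot: [-3.142, 0.0, -2.801]
force: [0.8, 0.4, -0.2]
grip_width: 0.0541
grip_force: 0.0
th 1.265 resist 0.2 radial -0.2 y -166.8 z 342.4
```

```bash

python3 -m crank '[[0,0,-0.015,0,0,0],[0,0,-0.02,0,0,0],[0,0,-0.025,0,0,0],[-0.004,0.046,0,0,0,0],[-0.004,0.046,0,0,0,0],[-0.004,0.046,0,0,0,0],[-0.004,0.046,0,0,0,0],[-0.004,0.046,0,0,0,0],[-0.004,0.046,0,0,0,0],[-0.003,0.046,0,0,0,0]]' 0.094
python3 -m crank '[[-0.003,0.048,0.01,0,0,0.143],[0,0,0.02,0,0,0.143],[0,0,0.02,0,0,0.143],[0,0,0.02,0,0,0.143],[0,0,0.02,0,0,0.143],[0,0,0.02,0,0,0.143],[0,0,0.02,0,0,0.143],[0,0,0.02,0,0,0.143],[0,0,0.02,0,0,0.143],[0,0,0.02,0,0,0.143]]'
python3 -m crank '[[0,0,0,0,0,0.141],[0,0,0,0,0,0]]'
python3 d.py .457 .2525 .1 1.911
python3 - <<'E'
from station import eyes
import cv2,pickle
c=eyes.camera("wrist");pickle.dump(c,open("wrist2.pkl","wb"));cv2.imwrite("pics/w2.png",c["pixels"])
E
```

```text
time_s: 9.6
ee_pos: [0.4696, 0.2065, 0.4026]
eef_rot: [3.142, 0.001, -2.801]
force: [0.8, 0.1, 0.3]
grip_width: 0.0941
grip_force: 0.0
time_s: 10.6
ee_pos: [0.4583, 0.248, 0.2123]
eef_rot: [3.141, -0.0, 2.056]
force: [-0.7, 0.1, -0.1]
grip_width: 0.0937
grip_force: 0.0
time_s: 10.8
ee_pos: [0.4582, 0.248, 0.2127]
eef_rot: [-3.141, 0.0, 1.918]
force: [-0.8, -0.5, 0.5]
grip_width: 0.0937
grip_force: 0.0
t 10.8 shift mm [  4.7   0.5 112.7] rot [-0.001  0.     0.007] q6 0.08 F [-0.8 -0.5  0.5]
```

View pics/w2.png

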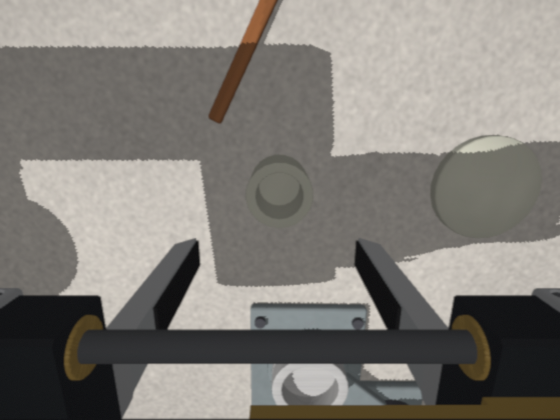

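The wrist picture shows the mould spanning columns 246–314 and rows 154–227, the cup ring in columns 272–348 with its top at row 361, and the base end edge at (251,304)–(367,304).

```bash
python3 - <<'E'
from geo import *
W=pickle.load(open("wrist2.pkl","rb"));m=np.load("m.npy")
def ext(p): 
    k=np.r_[proj(W,circ(*p,.002,.0325)),proj(W,circ(*p,.07,.033))]; return np.r_[k.min(0),k.max(0)]
s=least_squares(lambda p:ext(p)-[246,154,314,227],[.457,.2525]);print("mould",s.x,s.fun)
s=least_squares(lambda p:ext(p)[[0,2,3]]-[246,314,227],[.457,.2525]);print("mould",s.x,ext(s.x))
k=proj(W,circ(m[0],m[1],.062,.046));print(k.min(0),k.max(0),proj(W,m2w(m,[[-.075,m[3],.015],[.075,m[3],.015]])))
img=W["pixels"]
import cv2
cv2.imwrite("pics/w2c.png",cv2.convertScaleAbs(cv2.resize(img[140:420,220:400],None,fx=2.1,fy=2.1,interpolation=3),alpha=1.6))
E
```

```text
mould [0.45833387 0.25391109] [-0.29649758 -0.793805    0.29617282  0.75725432]
mould [0.45806818 0.25463768] [245.67977716 152.52131643 314.31997906 227.020656  ]
[271.84763183 357.46118877] [349.00162962 419.45826911] [[249.75765516 308.28474026]
 [368.18829179 309.16662133]]
```

View pics/w2c.png

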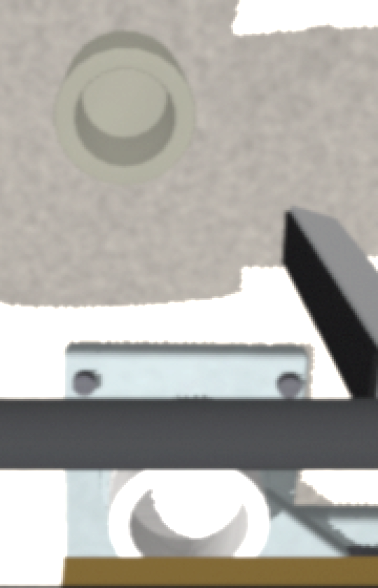

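```bash

python3 -m crank '[[0.0056,0.002,0.03,0,0,0.004],[0,0,0.04,0,0,0],[0,0,0.04,0,0,0],[0,0,0.03,0,0,0],[0,0,0.019,0,0,0],[0,0,0,0,0,0],[0,0,0,0,0,0]]'
python3 d.py .458 .254 .054 1.911
python3 -m crank '[[0,0,0,0,0,0],[0,0,0,0,0,0],[0,0,0,0,0,0],[0,0,0,0,0,0]]' 0.075 20
python3 -m crank '[[0,0,0,0,0,0],[0,0,0,0,0,0],[0,0,0,0,0,0],[0,0,0,0,0,0],[0,0,0,0,0,0]]' 0.055 20
python3 d.py .458 .254 .054 1.911
```

```text
time_s: 11.55
ee_pos: [0.4587, 0.2542, 0.055]
eef_rot: [3.141, -0.0, 1.919]
force: [0.7, -1.0, -0.6]
grip_width: 0.0939
grip_force: 0.0
t 11.55 shift mm [ 0.1 -0.7  1. ] rot [ 0.001 -0.     0.008] q6 0.09 F [ 0.7 -1.  -0.6]
time_s: 11.95
ee_pos: [0.4584, 0.254, 0.0545]
eef_rot: [3.141, -0.0, 1.917]
force: [-0.1, 0.3, 0.1]
grip_width: 0.0753
grip_force: 0.0
time_s: 12.45
ee_pos: [0.4583, 0.2539, 0.0541]
eef_rot: [3.141, 0.0, 1.916]
force: [-0.8, -0.3, 3.4]
grip_width: 0.0662
grip_force: 20.0
t 12.45 shift mm [ 0.1 -0.2  0.1] rot [0.    0.    0.005] q6 0.09 F [-0.8 -0.3  3.4]
```

```bash

python3 -m crank '[[0,0,-0.01,0,0,0],[0,0,-0.03,0,0,0],[0,0,-0.035,0,0,0],[0,0,-0.03,0,0,0],[-0.02,0.0037,0,0,0,0],[-0.04,0.0062,0,0,0,0],[-0.04,0.0062,0,0,0,0],[-0.04,0.0062,0,0,0,0],[-0.04,0.0062,0,0,0,0]]'
python3 -m crank '[[-0.03,0.0055,0,0,0,0],[-0.02,0.0032,0,0,0,0],[-0.01,0,0,0,0,0],[0,0,0,0,0,0],[0,0,0,0,0,0]]'
python3 d.py .5751 .0403 .154 1.911
python3 - <<'E'
from station import eyes
import cv2,pickle
c=eyes.camera("wrist");pickle.dump(c,open("wrist3.pkl","wb"));w=c["pixels"][150:420,150:430]
c=eyes.camera("side");pickle.dump(c,open("side3.pkl","wb"));s=c["pixels"][180:315,260:400]
cv2.imwrite("pics/w3.png",cv2.hconcat([cv2.resize(w,None,fx=1.4,fy=1.4),cv2.resize(s,(392,378))]))
E
```

```text
time_s: 13.35
ee_pos: [0.5464, 0.0927, 0.1595]
eef_rot: [3.142, -0.0, 1.917]
force: [0.1, 0.7, -0.9]
grip_width: 0.0667
grip_force: 20.0
time_s: 13.85
ee_pos: [0.5741, 0.0414, 0.1591]
eef_rot: [-3.141, -0.0, 1.917]
force: [0.3, 0.3, -1.3]
grip_width: 0.0665
grip_force: 20.0
t 13.85 shift mm [-1.4  0.5  5.1] rot [-0.    -0.     0.006] q6 -0.34 F [ 0.3  0.3 -1.3]
```

View pics/w3.png

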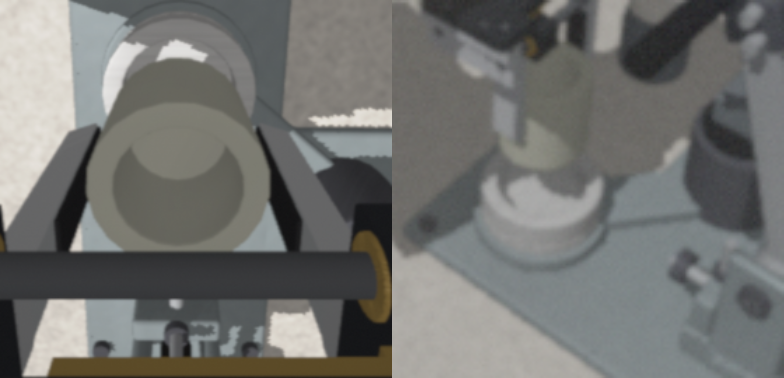

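Left half: ring rim columns 102–254 with its far edge near row 17, mould top in columns 87–271, mould foot's far edge at row 58. The mould hangs upright above the ring.

```bash
python3 - <<'E'
from geo import *
W=pickle.load(open("wrist3.pkl","rb"));m=np.load("m.npy")
X=lambda u:u/1.4+150
def ring(p): k=proj(W,circ(*p,.062,.046)); return np.array([k[:,0].min(),k[:,0].max(),k[:,1].min()])
def mo(p):
    b=proj(W,circ(*p,.109,.033));t=proj(W,circ(*p,.175,.033)); return np.array([t[:,0].min(),t[:,0].max(),b[:,1].min()])
q=np.array([X(102),X(254),X(17)]);s=least_squares(lambda p:ring(p)-q,m[:2]);print("ring",s.x,s.fun,ring(m[:2])-q)
q2=np.array([X(87),X(271),X(58)]);s2=least_squares(lambda p:mo(p)-q2,m[:2]);print("mould",s2.x,s2.fun)
# vertical profile of brightness along the ring's middle column for the rim's far edge
g=W["pixels"].mean(2)
for c in(265,275,285):print(c,np.round(g[146:200,c-2:c+3].mean(1)).astype(int).tolist())
E
```

```text
ring [0.57420111 0.03943972] [-1.03793148  1.03940147  0.09442325] [ 0.36810151  2.50127395 -0.54216977]
mould [0.57438239 0.03975929] [-1.25916796  1.25749191  0.20073128]
265 [93, 93, 93, 92, 89, 82, 82, 88, 92, 94, 94, 93, 95, 100, 106, 104, 101, 100, 105, 116, 122, 124, 125, 126, 126, 125, 125, 124, 122, 122, 123, 123, 121, 121, 125, 127, 136, 157, 169, 180, 188, 199, 204, 209, 210, 208, 181, 133, 105, 99, 98, 98, 98, 98]
275 [93, 93, 91, 88, 80, 81, 90, 93, 93, 92, 92, 95, 101, 105, 102, 99, 100, 110, 120, 122, 122, 123, 124, 125, 125, 124, 124, 123, 122, 121, 122, 131, 159, 197, 217, 221, 221, 222, 224, 223, 223, 223, 223, 219, 202, 151, 110, 100, 99, 99, 99, 99, 99, 99]
285 [94, 94, 94, 92, 84, 80, 86, 91, 93, 93, 93, 94, 98, 102, 103, 100, 100, 107, 118, 121, 122, 123, 124, 125, 125, 124, 125, 124, 122, 121, 121, 121, 123, 128, 136, 164, 195, 198, 203, 218, 222, 223, 222, 219, 208, 177, 129, 104, 100, 100, 99, 99, 99, 99]
```

```bash

python3 -m crank '[[0,0,0.01,0,0,0],[0,0,0.015,0,0,0],[0,0,0.01,0,0,0],[0,0,0.003,0,0,0],[0,0,0,0,0,0]]' >/dev/null; python3 d.py .5741 .0414 .092 1.911
python3 -m crank '[[0,0,0.0015,0,0,0],[0,0,0.0015,0,0,0],[0,0,0,0,0,0]]' >/dev/null; python3 d.py .5741 .0414 .092 1.911
python3 -m crank '[[0,0,0.0015,0,0,0],[0,0,0,0,0,0]]' >/dev/null; python3 d.py .5741 .0414 .092 1.911
```

```text
t 14.45 shift mm [ 0.6 -0.  28.6] rot [-0.001 -0.     0.006] q6 -0.34 F [ 0.8 -0.4 -1.6]
t 14.75 shift mm [ 0.8 -0.2 26.1] rot [0.    0.    0.005] q6 -0.34 F [ 0.8 -0.6 -1.5]
t 14.95 shift mm [ 0.8 -0.1 24.4] rot [-0.    -0.     0.005] q6 -0.34 F [ 0.2 -0.1 -1.9]
```

```bash

python3 -m crank '[[0,0,0.001,0,0,0],[0,0,0.001,0,0,0],[0,0,0,0,0,0]]' >/dev/null; python3 d.py .5741 .0414 .092 1.911
python3 -m crank '[[0,0,0.001,0,0,0],[0,0,0,0,0,0]]' >/dev/null; python3 d.py .5741 .0414 .092 1.911
```

```text
t 15.25 shift mm [ 0.8 -0.1 22.3] rot [-0.    -0.     0.005] q6 -0.34 F [ 1.1  0.6 -1.3]
t 15.45 shift mm [ 0.8 -0.1 21.4] rot [-0.    -0.     0.005] q6 -0.34 F [-0.5 -0.9 -1.4]
```

Inside the rim by about 3 mm, with no contact force yet. Continuing down.

```bash

python3 -m crank '[[0,0,0.001,0,0,0],[0,0,0.001,0,0,0],[0,0,0,0,0,0]]' >/dev/null; python3 d.py .5741 .0414 .092 1.911
python3 -m crank '[[0,0,0.001,0,0,0],[0,0,0.001,0,0,0],[0,0,0,0,0,0]]' >/dev/null; python3 d.py .5741 .0414 .092 1.911
```

```text
t 15.75 shift mm [ 0.8 -0.1 19.3] rot [-0.    -0.     0.005] q6 -0.34 F [-0.6  0.4 -1.9]
t 16.05 shift mm [ 0.8 -0.1 17.4] rot [-0.    -0.     0.005] q6 -0.34 F [-0.3  0.5 -2.1]
```

```bash
cat > z.py <<'E'
from station import ctrl; import sys, numpy as np
F=ctrl.get_obs()["force"]; print(np.round(F,1)); sys.exit(int(abs(F).max()>6))
E
python3 -m crank '[[0,0,0.002,0,0,0],[0,0,0.002,0,0,0],[0,0,0,0,0,0]]' >/dev/null; python3 z.py &&
python3 -m crank '[[0,0,0.002,0,0,0],[0,0,0.002,0,0,0],[0,0,0,0,0,0]]' >/dev/null && python3 z.py &&
python3 -m crank '[[0,0,0.002,0,0,0],[0,0,0.002,0,0,0],[0,0,0,0,0,0]]' >/dev/null && python3 z.py &&
python3 -m crank '[[0,0,0.001,0,0,0],[0,0,0.001,0,0,0],[0,0,0,0,0,0]]' >/dev/null && python3 z.py
python3 d.py .5741 .0414 .092 1.911
```

```text
[ 0.4  0.7 -1.2]
[-0.5 -0.3 -1.6]
[-0.1  0.3 -2.1]
[ 0.8 -0.6 -2.5]
t 17.25 shift mm [ 0.8 -0.2  3.5] rot [0.    0.    0.005] q6 -0.34 F [ 0.8 -0.6 -2.5]
```

```bash

python3 -m crank '[[0,0,0.001,0,0,0],[0,0,0.001,0,0,0],[0,0,0,0,0,0]]' >/dev/null; python3 z.py &&
python3 -m crank '[[0,0,0.0007,0,0,0],[0,0,0,0,0,0]]' >/dev/null && python3 z.py &&
python3 -m crank '[[0,0,0.0007,0,0,0],[0,0,0,0,0,0]]' >/dev/null && python3 z.py &&
python3 -m crank '[[0,0,0.0006,0,0,0],[0,0,0,0,0,0]]' >/dev/null && python3 z.py
python3 d.py .5741 .0414 .092 1.911
```

```text
[ 1.7 -0.9 -1.8]
[ 2.7 -1.2 -0.9]
[ 3.  -2.2 -0.3]
[-0.6 -1.2  5.6]
t 18.15 shift mm [ 0.9 -0.3  0.1] rot [0.001 0.    0.005] q6 -0.34 F [-0.6 -1.2  5.6]
```

The mould touches the floor at the expected height. Releasing and withdrawing.

```bash

python3 -m crank '[[0,0,0,0,0,0],[0,0,0,0,0,0],[0,0,0,0,0,0],[0,0,0,0,0,0]]' 0.09
python3 -m crank '[[0,0,-0.01,0,0,0],[0,0,-0.03,0,0,0],[0,0,-0.04,0,0,0],[0.01,0,-0.04,0,0,0],[0.03,0,-0.03,0,0,0],[0.04,0,0,0,0,0],[0.04,0,0,0,0,0],[0.04,0,0,0,0,0],[0.02,0,0,0,0,0],[0,0,0,0,0,0]]'
python3 - <<'E'
from station import eyes
import cv2
a=eyes.camera("side")["pixels"][110:350,240:480];b=eyes.camera("scene")["pixels"][100:340,160:420]
cv2.imwrite("pics/end.png",cv2.resize(cv2.hconcat([a,b]),None,fx=1.59,fy=1.59,interpolation=3))
E
```

```text
time_s: 18.55
ee_pos: [0.5744, 0.0408, 0.0913]
eef_rot: [-3.141, -0.0, 1.916]
force: [-0.7, -0.2, 0.0]
grip_width: 0.0901
grip_force: 0.0
time_s: 19.55
ee_pos: [0.5127, 0.2121, 0.2423]
eef_rot: [3.141, -0.0, 1.919]
force: [-0.0, -0.8, -0.7]
grip_width: 0.0903
grip_force: 0.0
```

View pics/end.png

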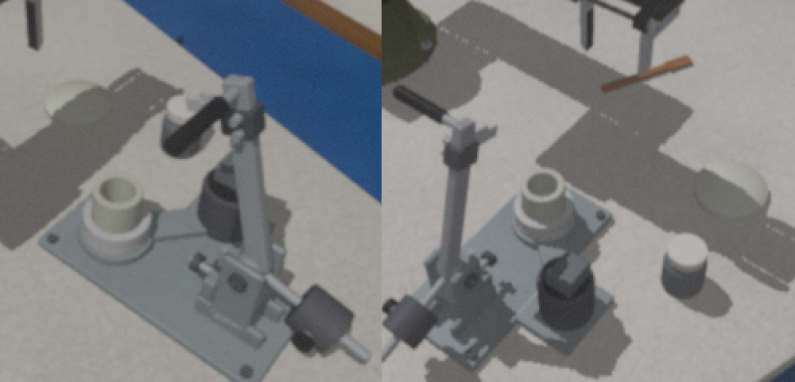

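The arm stands open on its own, the mould sits upright in the cup head at (118,200) in the left half, and the saucer, jar and tool haven't moved.

```bash
python3 -c "
from station import ctrl
print(ctrl.hand_in())"
```

```text
the job is handed in; nothing more can be done
None
```

I handed the job in at about 19.7 s: the jolley arm rests open on its stop (about 1.26 rad) by itself, the mould is upright, home in the cup head and released, and the saucer, jar and tool are where they were; while gripping the handle I was briefly off-centre, which put about 29 N sideways on the wrist.

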